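Shut the disc player's lid and aim the remote at it

TASK

The disc is in, so press the player's hinged lid down until its catch clicks and holds it shut by itself. Then draw the remote control up out of its wooden stand, turn it, and finish holding it raised in the gripper, sloping, buttons upward, with its nose pointing at the receiver window in the player's front edge from some 10 cm away. The program ends while the remote is held there: do not put it down or let go, and leave the mug, the eraser and the binder clip where they are.

Things in the scene. Friction and masses are not known exactly. Their poses are not given: they have to be found in the camera images.
- player: Flat grey top-loading disc player, fixed. 190 mm deep (x), 152 mm wide (y); case and front deck 36 mm high, shut lid's top 43 mm. Origin: centre of its underside; x points to its rear (away from the robot, up to 26 degrees off), y to its left, z up. The lid covers all but the front 47 mm; hinge line along y at x = +86 mm, z = 40 mm.
- player_lid (a joint): Lid angle, rad: 0 shut (level), 0.35 to 0.75 at the start. The lid is a plate 134 mm long from hinge to front edge, 150 wide, 6 thick. Its stiff hinge keeps it at any angle; a spring catch in the middle of the front edge resists from about 0.07 rad until pressed past it (about 7 N at lid_press), then snaps it to 0 and holds it.
- lid_press (a point): Point on the lid's upper face, in the middle of its width, 105 mm from the hinge and 29 mm behind its front edge; it moves with the lid.
- player_receiver (a point): Centre of the dark receiver window (36 mm wide, 13 mm high) in the middle of the player's upper front edge, 31 mm above the desk, 95 mm in front of the player's origin.
- remote_stand: Wooden remote stand, fixed: foot 80 x 92 x 10 mm, upright pocket 24 mm (x) by 51 mm (y) inside, walls 5 mm thick. Pocket floor 10 mm above the desk; rear and side walls 82 mm high, front wall (+x side) 59 mm. Origin: centre of its underside, below the pocket's middle; z up; its +x points away from the robot, up to 35 degrees either way.
- remote: Dark remote control, 193 x 46 x 19 mm, 0.1 kg. Origin: middle of its flat back; x runs along it to the nose (the sending end), z out of the button face; middle of its thickness at z = 9.5 mm. It starts standing in the pocket nose down, button face towards the stand's +x side, tail end 203 mm above the desk.
- remote_nose (a point): Middle of the remote's nose end, 96.5 mm from its middle.
- remote_tail (a point): Middle of the remote's tail end, the end that stands up out of the pocket; 193 mm from the nose.
- mug: White mug with a handle, 92 mm across, 95 mm high, on a wooden coaster at the left; leave alone. Origin: centre of its underside.
- eraser: Small eraser, 21 x 44 x 13 mm, on the desk in front; leave alone. Origin: centre of its underside.
- binder_clip_2: Black binder clip, 45 x 32 x 17 mm, on the desk in front; leave alone. Origin: centre of its underside.

How it is judged:
By the outcome, as a careful person would: the job done as asked, in the order asked, and still so for the second after the job is handed in, while the arm keeps its last pose, push and grip.
It also fails if it takes over 48 s, if anything falls off the work surface, if the arm or the gripper's body presses on something with over 40 N, if the wrist force passes 120 N, or if a joint passes its speed limit or range.

ROBOT

A 7-joint arm with a two-finger parallel gripper is mounted at the origin on a cart in front of the work surface, level with it; the furniture and walls round the work are solid. World frame = base frame: x ahead of the robot, y to its left, z up, the work surface at z = 0. Lengths are in mm, angles in rad, forces in N, time in s.
With the tool pointing down it reaches from about 400 to 875 mm from the base axis. Payload 4.4 kg.
Tool frame: the origin (TCP) lies midway between the tips of the shut fingers; the grasp point (between the pads) lies 19 mm behind it; z points along the fingers, y is the line along which they close (so a half turn about z gives the same grasp; the last joint's range is limited). The gripper opens to 85 mm and grips with 20 to 120 N. Pads are 22 mm wide; open, the fingers measure 114 mm over their backs; the gripper's body (76 mm by 85 mm) begins 54 mm behind the grasp point. The pads swing forward as they close: fully open they stand 13 mm farther back than shut.
Start: joints at [1.121, 0.628, 0.038, 1.517, -0.027, 0.996, -0.02], TCP at [243.418, -602.715, 231.313] pointing down, gripper open.
Joint ranges: [-3.06, 3.06], [-0.37, 2.12], [-1.25, 1.32], [0.18, 2.47], [-1.1, 4.24], [0.23, 1.98], [-2.94, 2.94]. Speed limits (rad/s): [2.57, 2.57, 3.14, 3.14, 3.14, 3.14, 3.14].

INTERFACE

Orientations are given as [roll, pitch, yaw] about the fixed x, y, z axes, in that order (R = Rz(yaw) Ry(pitch) Rx(roll)).
In Python, from cell import readout, optics, order gives the robot as it stands.
- The arm moves only by the shell command python3 -m jog 'ROWS'. ROWS is a JSON object of lists of equal length, an entry for each row: "claw": the opening, from 0 (shut) to 1 (fully open); "xyz": the shift along the tool's x, y, z each as a share of 0.1 m, from -1 to 1, a list of three; "twist": the turn, a rotation vector about the tool's x, y, z each as a share of 180 degrees, from -1 to 1, a list of three. A call has 1 to 12 rows; each row shifts and turns the commanded pose from where the row before left it, along the tool's axes as they then stand; what a row does not reach is not made up. A row lasts 1/8 s, in which the tool goes at most 62.5 mm and 10.7 degrees, less where a joint would pass 70% of its speed; a pose out of reach is approached as far as the arm can. A call with a number of a shift or a turn outside -1 to 1 is refused whole. A call with a gripper value outside its range is refused whole. The fingers move at their own pace and stop on an object; the grip force is fixed at half the most. Time passes only in rows, so rows that do not move let the fingers close. It gives the time, the measured TCP pose, the force, the opening and the grip force at its end, in the units of the state.
- readout.read_state(): the state, without advancing time (a new reading comes with each control period).
- optics.get_image(name): name is "side" or "top" or "wrist"; returns a dict with "color" (400x640x3 uint8, red, green, blue), "fovy" (degrees; the focal length in pixels is half the picture's height over the tangent of half this angle, whatever the lens; pixels are square), "cx", "cy" (the principal point, pixels), "view" (4x4, takes a point from world to camera coordinates). Camera axes: x right, y up, looking along -z (the intrinsics and any distortion apply to the point x, -y, -z); pixel columns grow to the right and rows downward; lengths in mm; the calibration is good to about 2 mm. A picture is of the moment at which its call begins. There is no depth.
- order.finish_job(): hands the job in; it is judged then, once.
Trained networks look in the newest picture that a camera, given by its name, has taken for a name from the list of things; names that differ only in an ending like _2 or _b are one class to them, and where a whole thing is asked for, a point or a joint stands for the part that bears it (a point fixed in the world has none). Each returns a list of dicts, best first, with "score" (0 to 1); they miss things now and then, are a little off and sometimes report something else, mostly with a low value. They report only what shows in the picture. A call takes as long as a camera call.
- optics.boxes_of(camera, label): "rect" ([left, top, width, height] in pixels, round what is visible of it).
The state is a dict: "clock": time; "qpos": joint angles; "qd": joint speeds; "tau": joint torques, N m; "eef_pos": TCP position; "tool_rot": TCP orientation; "force": force on the tool from outside, world axes, zero at the start; "torque": the same for the moment, N m; "width": finger opening in mm; "gripper_force": force on a finger pad.
Only numpy, scipy, OpenCV 4.12 (cv2) and the standard library are available. Lean on these libraries where they do the work, as an engineer would, in place of code of your own. Each camera call takes 0.05 s, during which the arm holds its last target. There are 200 camera calls.

## Working session

There is one attempt and no reset: what is moved stays moved. The work goes in short steps, Python scripts to look and compute and a shell command to move; the robot and the scene stay as the last step left them, time stands still between calls to the robot, and variables do not carry over. Pictures are saved under pics/ and viewed, at most 13 in all, crops included, and the job is handed in when it is done.

```bash
ls; mkdir -p pics; python3 - <<'E'
from cell import readout, optics
import cv2, numpy as np
s=readout.read_state(); print({k:np.round(v,3).tolist() for k,v in s.items()})
for c in ("side","top"):
    im=optics.get_image(c); cv2.imwrite(f"pics/{c}0.png",im["color"][:,:,::-1]); print(c,{k:(np.round(v,3).tolist()) for k,v in im.items() if k!="color"})
    for l in ("player","player_lid","remote","remote_stand","mug","eraser","binder_clip_2"):
        print(l,[(np.round(d["rect"]).tolist(),round(d["score"],2)) for d in optics.boxes_of(c,l)[:2]])
E
```

```text
pics
{'clock': 0.0, 'qpos': [1.121, 0.629, 0.038, 1.518, -0.027, 0.996, -0.02], 'qd': [-0.002, -0.001, -0.001, -0.0, -0.001, 0.0, -0.0], 'tau': [-0.0, -56.341, 1.226, -19.345, 0.011, 0.011, -0.0], 'eef_pos': [243.235, -602.111, 230.388], 'tool_rot': [-3.14, -0.0, 0.384], 'force': [-0.389, 0.126, 0.264], 'torque': [-0.001, -0.009, 0.026], 'gripper_force': 0.0, 'width': 85.037}
side {'fovy': 52.779, 'cx': 319.546, 'cy': 202.02, 'view': [[0.812, -0.583, -0.022, -416.589], [0.299, 0.383, 0.874, -346.504], [-0.501, -0.716, 0.486, -533.906], [0.0, 0.0, 0.0, 1.0]]}
player [([284.0, 183.0, 90.0, 80.0], 0.63)]
player_lid [([315.0, 181.0, 56.0, 54.0], 0.83)]
remote [([411.0, 199.0, 33.0, 74.0], 0.57)]
remote_stand [([385.0, 252.0, 58.0, 62.0], 0.86)]
mug [([233.0, 173.0, 34.0, 43.0], 0.72), ([409.0, 202.0, 35.0, 65.0], 0.5)]
eraser [([286.0, 296.0, 25.0, 17.0], 0.69), ([313.0, 182.0, 60.0, 54.0], 0.66)]
binder_clip_2 [([261.0, 268.0, 14.0, 17.0], 0.63)]
top {'fovy': 52.622, 'cx': 318.39, 'cy': 192.851, 'view': [[-0.001, -1.0, 0.007, 138.951], [0.993, -0.0, 0.118, -635.774], [-0.118, 0.007, 0.993, -1215.413], [0.0, 0.0, 0.0, 1.0]]}
player [([280.0, 157.0, 64.0, 72.0], 0.89)]
player_lid [([284.0, 157.0, 61.0, 41.0], 0.78)]
remote [([390.0, 167.0, 24.0, 16.0], 0.64)]
remote_stand [([377.0, 166.0, 32.0, 30.0], 0.67)]
mug [([214.0, 194.0, 40.0, 38.0], 0.87)]
eraser [([355.0, 240.0, 10.0, 10.0], 0.41)]
binder_clip_2 []
```

```bash
python3 - <<'E'
import cv2
a=cv2.imread("pics/side0.png")[150:330,215:465]; cv2.imwrite("pics/s1.png",cv2.resize(a,(750,540),interpolation=cv2.INTER_CUBIC))
a=cv2.imread("pics/top0.png")[140:260,200:430]; cv2.imwrite("pics/t1.png",cv2.resize(a,(690*800//690,417),interpolation=cv2.INTER_CUBIC))
E
```

```text
(no output)
```

View pics/s1.png

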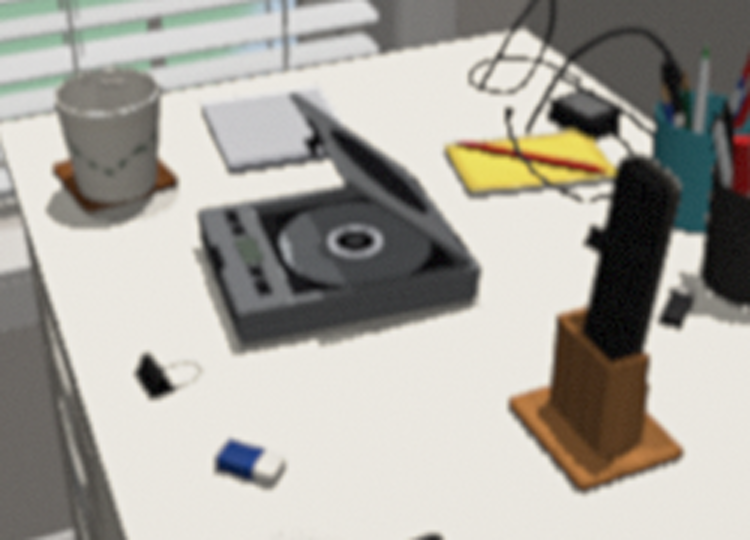

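View pics/t1.png

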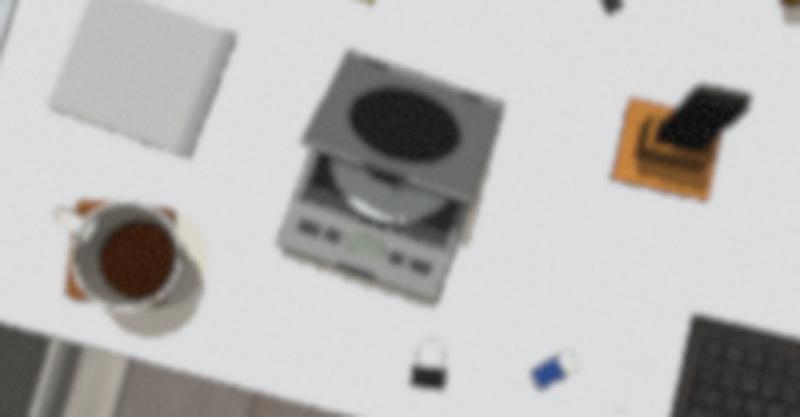

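```bash
python3 - <<'E'
import cv2
a=cv2.imread("pics/side0.png")
b=cv2.resize(a[175:270,278:378],(500,475),interpolation=cv2.INTER_CUBIC)   # x5
c=cv2.resize(a[195:315,383:443],(300,600),interpolation=cv2.INTER_CUBIC)
import numpy as np
o=np.zeros((600,800,3),'uint8'); o[:475,:500]=b; o[:,500:]=c
cv2.imwrite("pics/s2.png",o)
E
```

```text
(no output)
```

View pics/s2.png

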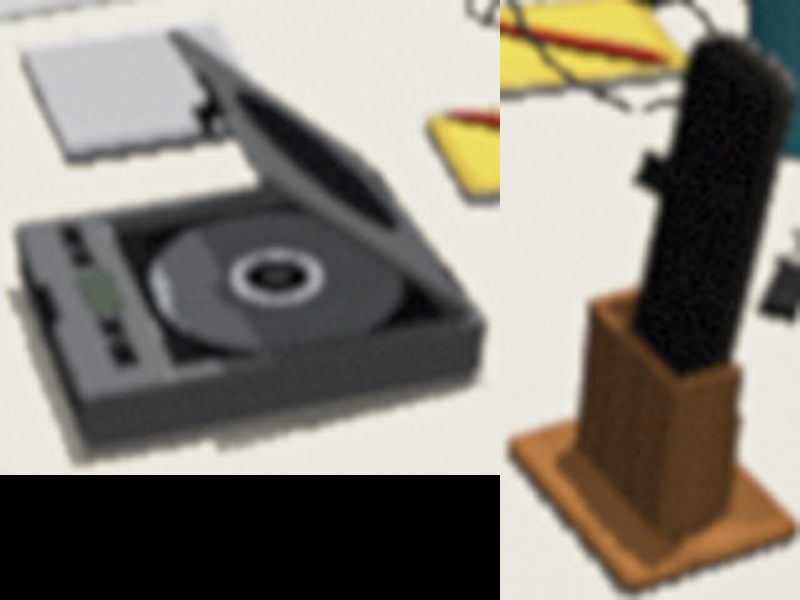

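```bash
cat > h.py <<'E'
import numpy as np, cv2
from scipy.optimize import least_squares
from scipy.spatial.transform import Rotation as R
def proj(im,P):
    P=np.atleast_2d(P); V=im["view"]; f=200/np.tan(np.radians(im["fovy"])/2)
    c=P@V[:3,:3].T+V[:3,3]
    return np.c_[im["cx"]-f*c[:,0]/c[:,2], im["cy"]+f*c[:,1]/c[:,2]]
def place(p,L): 
    c,s=np.cos(p[2]),np.sin(p[2]); L=np.atleast_2d(L)
    return np.c_[p[0]+c*L[:,0]-s*L[:,1],p[1]+s*L[:,0]+c*L[:,1],L[:,2]]
def lidpt(a,d,y,up=3):  # d from hinge forward, up above lid midplane
    return [86-d*np.cos(a)+up*np.sin(a), y, 40+d*np.sin(a)+up*np.cos(a)]
E
python3 - <<'E'
from h import *
from cell import optics
ims={c:{k:np.array(v) if k=="view" else v for k,v in optics.get_image(c).items()} for c in("side","top")}
S=lambda u,v:("side",278+(u+.5)/5-.5,175+(v+.5)/5-.5)
S2=lambda u,v:("side",383+(u-500+.5)/5-.5,195+(v+.5)/5-.5)
T=lambda u,v:("top",200+(u+.5)/3.478-.5,140+(v+.5)/3.478-.5)
pl=[(S(17,228),(-95,76,36)),(S(80,402),(-95,-76,36)),(S(83,452),(-95,-76,0)),(S(477,380),(95,-76,0)),(S(487,322),(95,-76,36)),
 (T(280,240),(-95,76,36)),(T(437,298),(-95,-76,36))]
ld=[(S(172,33),134,75),(S(265,185),134,-75),(T(305,147),134,75),(T(470,195),134,-75),(T(350,50),0,75),(T(503,100),0,-75)]
def r(p):
    o=[proj(ims[a[0]],place(p,L))[0]-a[1:] for a,L in pl]+[proj(ims[a[0]],place(p,lidpt(p[3],d,y)))[0]-a[1:] for a,d,y in ld]
    return np.concatenate(o)
q=least_squares(r,[600,150,-.3,.5],loss="soft_l1"); print("player",q.x.round(3)); print(r(q.x).reshape(-1,2).round(1).tolist())
print("press",place(q.x,lidpt(q.x[3],105,0)), "recv",place(q.x,[-95,0,31]))
st=[(S2(510,442),(-40,46,10)),(S2(630,575),(-40,-46,10)),(S2(795,525),(40,-46,10)),(S2(590,302),(-17,30.5,82)),(S2(680,375),(-17,-30.5,82)),
(T(630,97),(40,46,10)),(T(612,180),(-40,46,10)),(T(708,200),(-40,-46,10))]
def r2(p): return np.concatenate([proj(ims[a[0]],place(p,L))[0]-a[1:] for a,L in st])
q=least_squares(r2,[600,-150,-.2],loss="soft_l1"); print("stand",q.x.round(3)); print(r2(q.x).reshape(-1,2).round(1).tolist())
E
```

```text
player [ 6.47492e+02  1.56387e+02 -3.49000e-01  6.98000e+00]
[[0.2, -1.7], [1.0, -1.4], [1.3, 1.9], [3.0, 0.9], [1.7, -0.4], [-1.3, 0.9], [0.0, 1.1], [-0.6, -0.6], [-0.9, -1.0], [-1.2, -0.8], [0.4, 3.1], [-0.6, 0.5], [0.7, 2.3]]
press [[654.41758123 153.86981477 109.6506589 ]] recv [[558.20725776 188.84193066  31.        ]]
stand [672.497 -96.069  18.612]
[[-0.9, -1.9], [0.2, 1.4], [2.9, -0.5], [-0.4, -1.1], [-0.3, 2.7], [-0.1, -0.6], [-0.3, -0.2], [0.4, 0.8]]
```

```bash
python3 -m jog '{"claw":[0,0,0,0,0,0,0,0,0,0,0,0],"xyz":[[0,0,-0.5],[0,0,-0.5],[0,0,0],[0,0,0],[0.13,-0.6,0],[0.13,-0.6,0],[0.13,-0.6,0],[0.13,-0.6,0],[0.13,-0.6,0],[0.13,-0.6,0],[0.13,-0.6,0],[0.13,-0.6,0]],"twist":[[0,0,0.0495],[0,0,0.0495],[0,0,0.0495],[0,0,0.0495],[0,0,0],[0,0,0],[0,0,0],[0,0,0],[0,0,0],[0,0,0],[0,0,0],[0,0,0]]}'
python3 - <<'E'
from cell import optics
import cv2,numpy as np
im=optics.get_image("wrist"); cv2.imwrite("pics/w1.png",im["color"][:,:,::-1]); print(im["fovy"],im["cx"],im["cy"],np.round(im["view"],3).tolist())
for l in("remote","remote_stand","player","player_lid"): print(l,optics.boxes_of("wrist",l)[:2])
E
```

```text
clock: 2.4
eef_pos: [458.5, -159.0, 331.7]
tool_rot: [3.142, -0.001, -0.238]
force: [1.0, 0.2, -0.3]
width: -0.0
gripper_force: 0.0
64.96171985546589 326.03451981005503 197.18238029115383 [[-0.236, -0.972, 0.001, -45.786], [0.925, -0.225, -0.306, -389.566], [0.298, -0.072, 0.952, -621.8], [0.0, 0.0, 0.0, 1.0]]
remote []
remote_stand [{'rect': [193.9, 0.0, 80.1, 40.7], 'score': 0.73}]
player [{'rect': [0.0, 0.4, 134.4, 152.8], 'score': 0.85}, {'rect': [135.2, 182.2, 23.8, 16.7], 'score': 0.55}]
player_lid [{'rect': [0.0, 0.0, 104.5, 88.3], 'score': 0.95}]
```

View pics/w1.png

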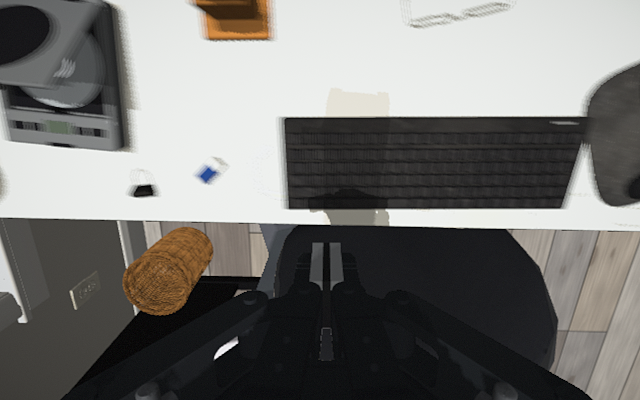

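```bash
python3 -m jog '{"claw":[0,0,0,0,0,0,0],"xyz":[[0.09,-0.55,0],[0.09,-0.55,0],[0.09,-0.55,0],[0.09,-0.55,0],[0.09,-0.55,0],[0.09,-0.55,0],[0,0,0]],"twist":[[0,0,0],[0,0,0],[0,0,0],[0,0,0],[0,0,0],[0,0,0],[0,0,0]]}'
python3 - <<'E'
from cell import optics
import cv2,numpy as np,pickle
im=optics.get_image("wrist"); cv2.imwrite("pics/w2.png",im["color"][:,:,::-1]); pickle.dump(im,open("w2.pkl","wb"))
for l in("remote","remote_stand","player","player_lid"): print(l,optics.boxes_of("wrist",l)[:2])
E
```

```text
clock: 3.52
eef_pos: [588.9, 150.6, 330.5]
tool_rot: [-3.14, 0.001, -0.234]
force: [-0.4, -1.0, 0.1]
width: 0.1
gripper_force: 0.0
remote [{'rect': [497.8, 0.6, 141.7, 56.5], 'score': 0.97}]
remote_stand [{'rect': [449.6, 15.7, 98.6, 69.0], 'score': 0.68}]
player [{'rect': [237.0, 35.1, 140.7, 154.7], 'score': 0.88}]
player_lid [{'rect': [237.9, 37.0, 139.7, 102.7], 'score': 0.62}]
```

View pics/w2.png

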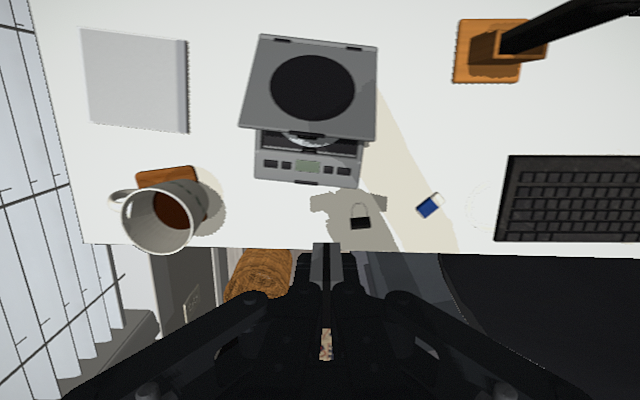

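```bash
cat > fit.py <<'E'
from h import *
from cell import optics
import pickle
ims={c:optics.get_image(c) for c in("side","top")}; ims["wrist"]=pickle.load(open("w2.pkl","rb"))
for i in ims.values(): i["view"]=np.array(i["view"])
S=lambda u,v:("side",278+(u+.5)/5-.5,175+(v+.5)/5-.5)
S2=lambda u,v:("side",383+(u-500+.5)/5-.5,195+(v+.5)/5-.5)
T=lambda u,v:("top",200+(u+.5)/3.478-.5,140+(v+.5)/3.478-.5)
W=lambda u,v:("wrist",u,v)
pl=[(S(17,228),(-95,76,36)),(S(80,402),(-95,-76,36)),(S(83,452),(-95,-76,0)),(S(477,380),(95,-76,0)),(S(487,322),(95,-76,36)),
 (T(280,240),(-95,76,36)),(T(437,298),(-95,-76,36)),(W(254,177),(-95,76,36)),(W(358,187),(-95,-76,36))]
ld=[(S(172,33),134,75),(S(265,185),134,-75),(T(305,147),134,75),(T(470,195),134,-75),(T(350,50),0,75),(T(503,100),0,-75),
(W(239,126),134,75),(W(376,138),134,-75),(W(260,35),0,75),(W(379,47),0,-75)]
st=[(S2(510,442),(-40,46,10)),(S2(630,575),(-40,-46,10)),(S2(795,525),(40,-46,10)),(S2(590,302),(-17,30.5,82)),(S2(680,375),(-17,-30.5,82)),
(T(630,97),(40,46,10)),(T(612,180),(-40,46,10)),(T(708,200),(-40,-46,10)),(W(459,19),(40,46,10)),(W(453,82),(-40,46,10)),(W(520,84),(-40,-46,10))]
for cams in (("side","top","wrist"),("side","top"),("wrist",)):
    P=[a for a in pl if a[0][0] in cams];L=[a for a in ld if a[0][0] in cams];ST=[a for a in st if a[0][0] in cams]
    def r(p): return np.concatenate([proj(ims[a[0]],place(p,l))[0]-a[1:] for a,l in P]+[proj(ims[a[0]],place(p,lidpt(p[3],d,y)))[0]-a[1:] for a,d,y in L])
    q=least_squares(r,[650,150,-.3,.6],loss="soft_l1"); print(cams,"player",q.x.round(3)); print(r(q.x).reshape(-1,2).round(1).tolist())
    def r2(p): return np.concatenate([proj(ims[a[0]],place(p,l))[0]-a[1:] for a,l in ST])
    q=least_squares(r2,[670,-96,-.2],loss="soft_l1"); print("stand",q.x.round(3)); print(r2(q.x).reshape(-1,2).round(1).tolist())
E
python3 fit.py
```

```text
('side', 'top', 'wrist') player [ 6.46888e+02  1.56134e+02 -3.36000e-01  6.97000e-01]
[[-0.3, -1.3], [1.4, -1.0], [1.6, 2.3], [3.1, 0.7], [1.8, -0.6], [-0.9, 1.5], [0.5, 1.1], [-0.2, -0.5], [1.5, 0.0], [-1.0, -0.4], [-0.6, -0.9], [-1.2, -0.3], [0.7, 3.0], [-1.0, 0.8], [0.6, 2.1], [-0.9, -0.7], [1.0, 1.8], [-1.8, -1.0], [-0.0, 0.7]]
stand [ 6.70691e+02 -9.46310e+01 -2.18000e-01]
[[-2.2, -1.6], [-0.4, 1.5], [1.8, -0.9], [-1.7, -0.9], [-1.2, 2.7], [-0.8, 0.2], [-0.6, 0.7], [0.3, 1.1], [0.9, -2.1], [0.2, 0.3], [0.2, -2.9]]
('side', 'top') player [ 6.47492e+02  1.56387e+02 -3.49000e-01  6.96000e-01]
[[0.2, -1.7], [1.0, -1.4], [1.3, 1.9], [3.0, 0.9], [1.7, -0.4], [-1.3, 0.9], [0.0, 1.1], [-0.6, -0.6], [-0.9, -1.0], [-1.2, -0.8], [0.4, 3.1], [-0.6, 0.5], [0.7, 2.3]]
stand [ 6.72497e+02 -9.60690e+01 -2.37000e-01]
[[-0.9, -1.9], [0.2, 1.4], [2.9, -0.5], [-0.4, -1.1], [-0.3, 2.7], [-0.1, -0.6], [-0.3, -0.2], [0.4, 0.8]]
('wrist',) player [ 6.46796e+02  1.56062e+02 -3.33000e-01  6.97000e-01]
[[0.1, -0.2], [1.8, -0.1], [-0.7, -0.3], [1.2, 1.6], [-2.0, -0.7], [-0.1, 0.5]]
stand [ 6.68353e+02 -9.39880e+01 -2.24000e-01]
[[0.8, -0.3], [-0.2, 1.9], [-0.5, -0.8]]
```

```bash
python3 -m jog '{"claw":[0,0,0,0,0,0],"xyz":[[0.12,-0.036,0.42],[0.12,-0.036,0.42],[0.12,-0.036,0.42],[0.12,-0.036,0.42],[0.12,-0.036,0.42],[0,0,0]],"twist":[[0,0,0],[0,0,0],[0,0,0],[0,0,0],[0,0,0],[0,0,0]]}' && python3 -m jog '{"claw":[0,0,0,0,0,0,0,0],"xyz":[[0,0,0.1],[-0.04,-0.004,0.1],[-0.06,-0.006,0.1],[-0.05,-0.005,0.1],[-0.03,-0.003,0.1],[-0.02,-0.002,0.1],[-0.01,0,0.1],[0,0,0]],"twist":[[0,0,0],[0,0,0],[0,0,0],[0,0,0],[0,0,0],[0,0,0],[0,0,0],[0,0,0]]}'
```

```text
clock: 4.62
eef_pos: [648.7, 148.7, 118.0]
tool_rot: [3.138, 0.006, -0.24]
force: [-1.3, -1.2, 0.4]
width: 0.4
gripper_force: 0.0
clock: 5.62
eef_pos: [630.1, 157.1, 50.2]
tool_rot: [3.141, 0.002, -0.238]
force: [0.2, -0.3, 0.2]
width: -0.5
gripper_force: 0.0
```

```bash
python3 -m jog '{"claw":[0,0,0,0],"xyz":[[0,0,0.03],[0,0,0.02],[0,0,0.02],[0,0,0]],"twist":[[0,0,0],[0,0,0],[0,0,0],[0,0,0]]}'; python3 - <<'E'
from cell import optics
import cv2,numpy as np
a=optics.get_image("side")["color"][170:275,270:400,::-1]; b=optics.get_image("wrist")["color"][0:300,150:550,::-1]
o=np.zeros((600,800,3),'uint8'); o[:315,:390]=cv2.resize(a,(390,315),interpolation=cv2.INTER_CUBIC); o[300:,400:]=b; cv2.imwrite("pics/p3.png",o)
E
```

```text
clock: 6.12
eef_pos: [630.7, 157.3, 44.3]
tool_rot: [3.142, 0.0, -0.238]
force: [-0.6, -0.3, -0.7]
width: 0.1
gripper_force: 0.0
```

View pics/p3.png

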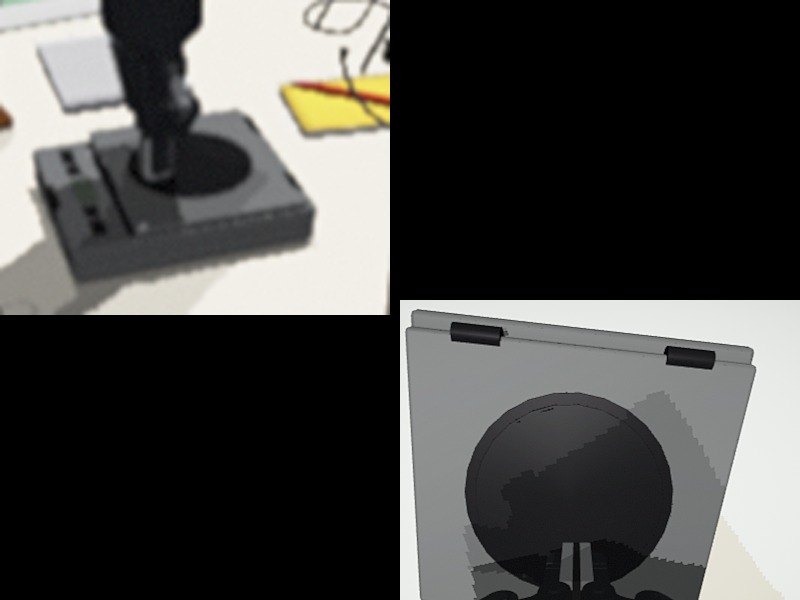

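```bash
python3 -m jog '{"claw":[0,0,0],"xyz":[[0,0,0.02],[0,0,0.015],[0,0,0]],"twist":[[0,0,0],[0,0,0],[0,0,0]]}'; python3 -m jog '{"claw":[0,0],"xyz":[[0,0,0.02],[0,0,0]],"twist":[[0,0,0],[0,0,0]]}'
```

```text
clock: 6.6
eef_pos: [631.0, 157.4, 42.9]
tool_rot: [-3.141, -0.001, -0.238]
force: [-3.4, -0.9, 14.0]
width: -0.1
gripper_force: 6.7
clock: 6.85
eef_pos: [631.1, 157.5, 42.6]
tool_rot: [-3.141, -0.001, -0.238]
force: [-6.9, -2.7, 25.3]
width: -0.1
gripper_force: 12.4
```

```bash
python3 -m jog '{"claw":[0,0,0,0,1,1,1,1,1,1],"xyz":[[0,0,-0.3],[0,0,-0.6],[0,0,-0.6],[0,0,-0.6],[0,0,-0.6],[-0.047,0.57,0],[-0.047,0.57,0],[-0.047,0.57,0],[-0.047,0.57,0],[0,0,0]],"twist":[[0,0,0],[0,0,0],[0,0,0],[0,0,0],[0,0,0],[0,0,0],[0,0,0],[0,0,0],[0,0,0],[0,0,0]]}'; python3 - <<'E'
from cell import optics
import cv2,numpy as np,pickle
a=optics.get_image("side")["color"][170:275,270:400,::-1]; w=optics.get_image("wrist"); b=w["color"][0:260,:,::-1]; pickle.dump(w,open("w4.pkl","wb"))
print(optics.boxes_of("wrist","remote")[:2])
o=np.zeros((576,640,3),'uint8'); o[:315,:390]=cv2.resize(a,(390,315),interpolation=cv2.INTER_CUBIC); o[316:]=b; cv2.imwrite("pics/p4.png",o)
E
```

```text
clock: 8.1
eef_pos: [556.8, -66.1, 309.2]
tool_rot: [3.138, -0.0, -0.248]
force: [0.5, 0.7, -0.2]
width: 85.3
gripper_force: 0.0
[{'rect': [306.8, 4.0, 61.6, 69.6], 'score': 0.84}, {'rect': [291.8, 33.5, 73.3, 65.0], 'score': 0.56}]
```

View pics/p4.png

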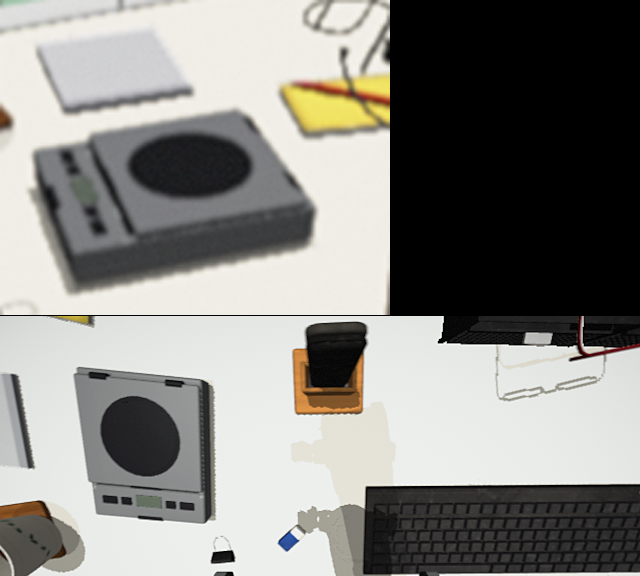

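```bash
python3 - <<'E'
from h import *
import pickle
w=pickle.load(open("w4.pkl","rb")); w["view"]=np.array(w["view"])
p=[671,-95,-.225]
print("pred foot",proj(w,place(p,[(40,46,10),(-40,46,10),(-40,-46,10)])).round(1))
print("pred tail back L,R, front L,R",proj(w,place(p,[(-9.5,23,203),(-9.5,-23,203),(9.5,23,203),(9.5,-23,203)])).round(1))
def un(u,v,z):
    return least_squares(lambda x:proj(w,[x[0],x[1],z])[0]-(u,v),[670,-95]).x
for u,v,z in((309,18,203),(366,18,203),(337,12,203),(296,97.5,10),(362,97,10),(294,33,10)): print(u,v,un(u,v,z).round(1))
E
```

```text
pred foot [[292.7  30.2]
 [295.8  97.1]
 [364.7  95.7]]
pred tail back L,R, front L,R [[301.4  52.9]
 [365.3  51.7]
 [300.3  23.3]
 [365.9  22. ]]
309 18 [687.1 -81.5]
366 18 [ 677.5 -120.1]
337 12 [ 686.  -101.3]
296 97.5 [641.7 -41.4]
362 97 [ 621.1 -127. ]
294 33 [716.9 -59.8]
```

```bash
python3 - <<'E'
import pickle,cv2,numpy as np
w=pickle.load(open("w4.pkl","rb"))["color"][0:100,285:380,::-1]
s=cv2.imread("pics/side0.png")[195:275,400:450]
o=np.zeros((600,800,3),'uint8'); o[:500,:475]=cv2.convertScaleAbs(cv2.resize(w,(475,500),interpolation=cv2.INTER_CUBIC),alpha=2,beta=20); o[:480,480:780]=cv2.convertScaleAbs(cv2.resize(s,(300,480),interpolation=cv2.INTER_CUBIC),alpha=2,beta=20)
cv2.imwrite("pics/r5.png",o)
E
```

```text
(no output)
```

View pics/r5.png

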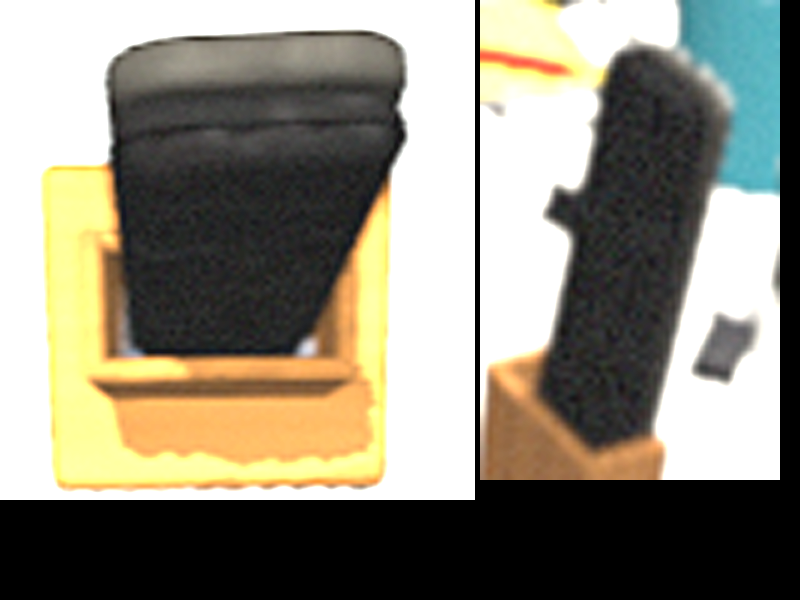

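```bash
cat >> h.py <<'E'
def un(im,u,v,z):
    return least_squares(lambda x:proj(im,[x[0],x[1],z])[0]-(u,v),[670,-95]).x
def go(s,pos,Rt):
    "remaining shift (in tool axes AFTER the turn, shares of 0.1 m) and twist (shares) to reach pos,Rt"
    R0=R.from_euler("xyz",s["tool_rot"]); tw=(R0.inv()*Rt).as_rotvec()/np.pi
    d=np.array(pos)-s["eef_pos"]
    return "twist",tw.round(4),"shift before",(R0.inv().apply(d)/100).round(3),"after",(Rt.inv().apply(d)/100).round(3)
E
python3 - <<'E'
from h import *
from cell import optics,readout
import pickle
s=optics.get_image("side"); t=optics.get_image("top"); w=pickle.load(open("w4.pkl","rb"))
for u,v in((445,225),(456,248),(440,180),(410,180)): print("side",u,v,un(s,u,v,0).round())
for u,v in((427,140),(375,141)): print("top",u,v,un(t,u,v,0).round(),un(t,u,v,100).round())
for u,v in((445,27),(475,25),(575,40)): print("w",u,v,un(w,u,v,0).round(),un(w,u,v,100).round())
S=readout.read_state()
yaw=-.225; Rt=R.from_euler("z",yaw)*R.from_euler("x",np.pi)*R.from_euler("y",-30,degrees=True)
z=Rt.as_matrix()[:,2]; print(z, Rt.as_matrix()[:,0]); G=np.array([678.4,-98.7,165]); P=G+24*z; print(P)
print(go(S,P,Rt)); print(go(S,P+[0,0,110],Rt))
E
```

```text
side 445 225 [926.  31.]
side 456 248 [867. -49.]
side 440 180 [1121.  208.]
side 410 180 [1048.  265.]
top 427 140 [ 813. -214.] [ 788. -186.]
top 375 141 [809. -45.] [784. -30.]
w 445 27 [ 679. -249.] [ 669. -212.]
w 475 25 [ 672. -287.] [ 663. -241.]
w 575 40 [ 623. -411.] [ 626. -337.]
[-0.48739705  0.11155318 -0.8660254 ] [ 0.84419646 -0.19321578 -0.5       ]
[666.70247072 -96.02272365 144.21539031]
('twist', array([-0.0012, -0.1667, -0.0032]), 'shift before', array([1.135, 0.122, 1.645]), 'after', array([1.805, 0.132, 0.858]))
('twist', array([-0.0012, -0.1667, -0.0032]), 'shift before', array([1.135, 0.121, 0.545]), 'after', array([ 1.255,  0.132, -0.095]))
```

```bash
python3 -m jog '{"claw":[1,1,1],"xyz":[[0,0,0],[0,0,0],[0,0,0]],"twist":[[0,-0.0556,0],[0,-0.0556,-0.003],[0,0,0]]}'; cat > g.py <<'E'
from h import *
from cell import readout
S=readout.read_state()
Rt=R.from_euler("z",-.225)*R.from_euler("x",np.pi)*R.from_euler("y",-20,degrees=True)
z=Rt.as_matrix()[:,2]; P=np.array([678.4,-98.7,165])+24*z
print(S["eef_pos"],P); print(go(S,P+[0,0,110],Rt)); print(go(S,P,Rt))
E
python3 g.py
```

```text
clock: 8.72
eef_pos: [560.2, -58.8, 304.8]
tool_rot: [-3.139, 0.355, -0.227]
force: [-0.7, -0.5, 0.3]
width: 85.3
gripper_force: 0.0
[560.15339878 -58.81388921 304.84423845] [670.39841871 -96.86863512 142.4473771 ]
('twist', array([-0.0009,  0.0017, -0.0005]), 'shift before', array([1.27 , 0.123, 0.088]), 'after', array([1.269, 0.125, 0.096]))
('twist', array([-0.0009,  0.0017, -0.0005]), 'shift before', array([1.651, 0.126, 1.12 ]), 'after', array([1.645, 0.125, 1.129]))
```

```bash
python3 -m jog '{"claw":[1,1,1,1,1],"xyz":[[0.42,0.042,0.03],[0.42,0.042,0.03],[0.42,0.042,0.03],[0,0,0],[0,0,0]],"twist":[[0,0,0],[0,0,0],[0,0,0],[0,0,0],[0,0,0]]}'; python3 g.py; python3 - <<'E'
from cell import optics
import cv2,numpy as np
w=optics.get_image("wrist")["color"][:,:,::-1]; s=optics.get_image("side")["color"][120:330,350:480,::-1]
o=np.zeros((420,800,3),'uint8'); o[:336,:536]=cv2.resize(w,(536,336)); o[:,540:800]=cv2.resize(s,(260,420)); cv2.imwrite("pics/p6.png",cv2.convertScaleAbs(o,alpha=1.6))
print(optics.boxes_of("wrist","remote")[:2])
E
```

```text
clock: 9.35
eef_pos: [667.7, -96.8, 258.2]
tool_rot: [-3.138, 0.349, -0.227]
force: [1.0, 0.3, 0.8]
width: 85.3
gripper_force: 0.0
[667.74254626 -96.76236302 258.15703744] [670.39841871 -96.86863512 142.4473771 ]
('twist', array([-0.0013, -0.0002, -0.0005]), 'shift before', array([ 0.044, -0.005,  0.045]), 'after', array([ 0.044, -0.005,  0.045]))
('twist', array([-0.0013, -0.0002, -0.0005]), 'shift before', array([ 4.200e-01, -1.000e-03,  1.079e+00]), 'after', array([ 0.42 , -0.005,  1.078]))
[{'rect': [292.4, 91.4, 72.9, 89.8], 'score': 0.91}, {'rect': [28.4, 84.3, 164.1, 117.3], 'score': 0.67}]
```

View pics/p6.png

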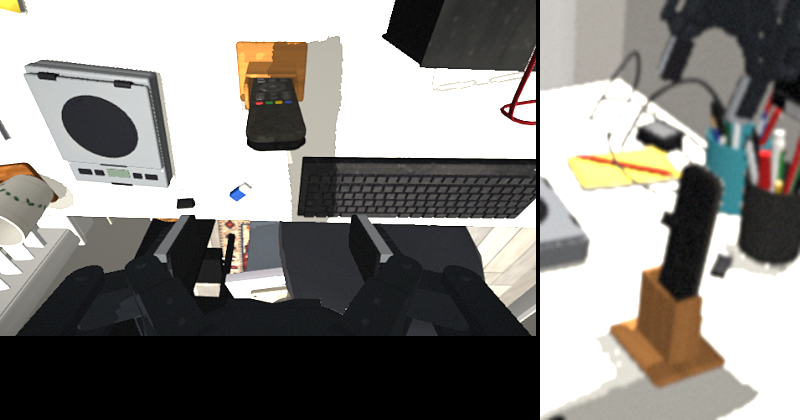

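```bash
python3 - <<'E'
from h import *
from cell import optics
w=optics.get_image("wrist")
for u,v in((329,161),(329,179)): 
    p=un(w,u,v,203); c,s=np.cos(-.225),np.sin(-.225); d=p-[671,-95]; print(p.round(1),"stand-local",(c*d[0]+s*d[1]).round(1),(-s*d[0]+c*d[1]).round(1))
E
```

```text
[ 691.1 -103.6] stand-local 21.5 -3.9
[ 678.3 -100.8] stand-local 8.4 -4.0
```

```bash
python3 -m jog '{"claw":[1,1,1,1,1,0,0,0,0,0,0],"xyz":[[0.108,0.001,0.27],[0.108,0.001,0.27],[0.108,0.001,0.27],[0.108,0.001,0.27],[0,0,0],[0,0,0],[0,0,0],[0,0,0],[0,0,0],[0,0,0],[0,0,0]],"twist":[[0,0,0],[0,0,0],[0,0,0],[0,0,0],[0,0,0],[0,0,0],[0,0,0],[0,0,0],[0,0,0],[0,0,0],[0,0,0]]}'; python3 g.py
```

```text
clock: 10.92
eef_pos: [672.7, -98.5, 143.1]
tool_rot: [-3.137, 0.347, -0.228]
force: [-0.3, 0.8, 6.2]
width: 45.4
gripper_force: 61.1
[672.66748758 -98.54592906 143.144686  ] [670.39841871 -96.86863512 142.4473771 ]
('twist', array([-0.0016, -0.0008, -0.0008]), 'shift before', array([-0.396, -0.015, -1.019]), 'after', array([-0.398, -0.011, -1.018]))
('twist', array([-0.0016, -0.0008, -0.0008]), 'shift before', array([-0.022, -0.011,  0.015]), 'after', array([-0.022, -0.011,  0.015]))
```

```bash
python3 -m jog '{"claw":[0,0,0,0,0,0,0,0],"xyz":[[-0.034,0,-0.094],[-0.068,0,-0.188],[-0.068,0,-0.188],[-0.068,0,-0.188],[-0.068,0,-0.188],[-0.068,0,-0.188],[-0.068,0,-0.188],[0,0,0]],"twist":[[0,0,0],[0,0,0],[0,0,0],[0,0,0],[0,0,0],[0,0,0],[0,0,0],[0,0,0]]}'; cat > look.py <<'E'
import sys
from cell import optics
import cv2,numpy as np
w=optics.get_image("wrist")["color"][:,:,::-1]; s=optics.get_image("side")["color"][60:380,180:480,::-1]
o=np.zeros((440,800,3),'uint8'); o[:240,:384]=cv2.resize(w,(384,240)); o[:432,390:795]=cv2.resize(s,(405,432),interpolation=cv2.INTER_CUBIC); cv2.imwrite(sys.argv[1],cv2.convertScaleAbs(o,alpha=1.5))
for c in("wrist","side","top"): print(c,optics.boxes_of(c,"remote")[:1])
E
python3 -c "
from cell import optics;import numpy as np
optics.get_image('side');print(optics.boxes_of('side','remote')[:1]);optics.get_image('wrist');print(optics.boxes_of('wrist','remote')[:1])"
```

```text
clock: 11.92
eef_pos: [672.8, -99.9, 273.5]
tool_rot: [-3.139, 0.345, -0.229]
force: [-0.2, -0.3, -1.1]
width: 45.6
gripper_force: 60.8
[{'rect': [409.9, 131.9, 37.5, 109.2], 'score': 0.65}]
[{'rect': [263.4, 134.3, 123.6, 229.7], 'score': 0.72}]
```

```bash
cat > rem.py <<'E'
from h import *
Rg=R.from_euler("xyz",[-3.137,.347,-.228]); tg=np.array([672.7,-98.5,143.1])
def remote_in_tool(a=.077,ly=-3.5):
    # axes of remote (x nose, z buttons) and nose point mid-thickness in the tool frame
    p=[671,-95,-.225]; nose=place(p,[12.5-193*np.sin(a)-.0,ly,203-193*np.cos(a)])[0]
    e=np.array([np.cos(-.225),np.sin(-.225),0]); k=np.array([0,0,1.])
    n=-(np.sin(a)*e+np.cos(a)*k); b=np.cos(a)*e-np.sin(a)*k
    I=Rg.inv(); return I.apply(n),I.apply(b),I.apply(nose-tg)
E
python3 - <<'E'
from rem import *
from cell import optics,readout
s=readout.read_state(); Rn=R.from_euler("xyz",s["tool_rot"])
w=optics.get_image("wrist"); si=optics.get_image("side")
import cv2; cv2.imwrite("pics/w7.png",w["color"][:,:,::-1])
for a in(.0,.04,.077):
    n,b,q=remote_in_tool(a); W=lambda v:s["eef_pos"]+Rn.apply(v)
    y=np.cross(b,n)
    P=[W(q+9.5*b+k*23*y) for k in(-1,0,1)]+[W(q-9.5*b),W(q-193*n+9.5*b),W(q-193*n-9.5*b)]
    print(a,n.round(3),q.round(1),proj(w,P).round(0).tolist(),"side",proj(si,P[1:]).round(0).tolist())
g=cv2.cvtColor(w["color"],cv2.COLOR_RGB2GRAY); print(g[100:180:4,328].tolist()); print(g[150,250:400:5].tolist())
E
```

```text
0.0 [0.34  0.004 0.94 ] [ 54.7   1.  121.7] [[357.0, 116.0], [328.0, 116.0], [299.0, 116.0], [328.0, 137.0], [329.0, 365.0], [329.0, 390.0]] side [[429.0, 235.0], [422.0, 229.0], [421.0, 238.0], [443.0, 134.0], [433.0, 136.0]]
0.04 [0.302 0.004 0.953] [ 47.4   1.  124.2] [[356.0, 125.0], [328.0, 125.0], [300.0, 125.0], [328.0, 146.0], [329.0, 364.0], [329.0, 392.0]] side [[426.0, 236.0], [419.0, 230.0], [417.0, 238.0], [443.0, 135.0], [433.0, 136.0]]
0.077 [0.267 0.005 0.964] [ 40.6   1.1 126.3] [[356.0, 133.0], [328.0, 133.0], [300.0, 133.0], [328.0, 154.0], [329.0, 363.0], [329.0, 393.0]] side [[423.0, 237.0], [415.0, 231.0], [414.0, 239.0], [443.0, 135.0], [433.0, 136.0]]
[57, 53, 54, 53, 54, 54, 67, 100, 255, 24, 27, 30, 31, 40, 35, 26, 40, 27, 35, 33]
[239, 239, 239, 239, 239, 239, 239, 239, 239, 26, 27, 40, 29, 22, 34, 43, 26, 35, 65, 37, 25, 123, 118, 118, 118, 119, 118, 119, 119, 119]
```

```bash
cat > tgt.py <<'E'
from rem import *
from cell import readout
def target(beta,dist=100,recv=(557.4,187.4,31),yaw=-.337):
    n,b,q=remote_in_tool(); q=q+[0,0,0]
    B=np.radians(beta); h=np.array([np.cos(yaw),np.sin(yaw),0]); k=np.array([0,0,1.])
    d=np.cos(B)*h-np.sin(B)*k; u=np.sin(B)*h+np.cos(B)*k
    M=np.c_[d,u,np.cross(d,u)]@np.c_[n,b,np.cross(n,b)].T
    Rt=R.from_matrix(M); nose=np.array(recv)-dist*d
    return nose-Rt.apply(q),Rt,nose
if __name__=="__main__":
    s=readout.read_state()
    for be in (35,40,45):
        P,Rt,nose=target(be); print(be,"TCP",P.round(1),"nose",nose.round(1),"tail",(nose-193*Rt.apply(remote_in_tool()[0])).round(),"toolz",Rt.as_matrix()[:,2].round(2)); print(go(s,P,Rt))
E
python3 tgt.py; python3 -c "
from h import *;import pickle
w=pickle.load(open('w2.pkl','rb'));print(un(w,170,205,95),un(w,120,198,60))"
```

```text
35 TCP [374.9 251.8 159.9] nose [480.1 214.5  88.4] tail [331. 267. 199.] toolz [ 0.6  -0.21 -0.77]
('twist', array([-0.0047,  0.3312,  0.0352]), 'shift before', array([-3.081, -2.745,  2.306]), 'after', array([-3.761, -2.333, -1.659]))
40 TCP [386.2 247.9 176.3] nose [485.1 212.7  95.3] tail [346. 262. 219.] toolz [ 0.54 -0.18 -0.82]
('twist', array([-0.0031,  0.3034,  0.0353]), 'shift before', array([-3.025, -2.732,  2.112]), 'after', array([-3.701, -2.332, -1.392]))
45 TCP [398.8 243.5 191.6] nose [490.7 210.8 101.7] tail [362. 256. 238.] toolz [ 0.47 -0.16 -0.87]
('twist', array([-0.0016,  0.2757,  0.0353]), 'shift before', array([-2.953, -2.718,  1.922]), 'after', array([-3.618, -2.331, -1.132]))
[582.57386865 356.93053462] [600.43079128 441.00389689]
```

```bash
Z='[0,0,0]'; python3 -m jog '{"claw":[0,0,0,0,0,0,0,0,0,0,0],"xyz":[[-0.35,-0.274,0.084],[-0.35,-0.274,0.084],[-0.35,-0.274,0.084],[-0.35,-0.274,0.084],[-0.35,-0.274,0.084],[-0.35,-0.274,0.084],[-0.35,-0.274,0.084],[-0.35,-0.274,0.084],[-0.35,-0.274,0.084],[-0.35,-0.274,0.084],[0,0,0]],"twist":[[0,0,0],[0,0,0],[0,0,0],[0,0,0],[0,0,0],[0,0,0],[0,0,0],[0,0,0],[0,0,0],[0,0,0],[0,0,0]]}' && python3 -m jog '{"claw":[0,0,0,0,0,0,0,0],"xyz":[[0,0,0],[0,0,0],[0,0,0],[0,0,0],[0,0,0],[0,0,0],[0,0,0],[0,0,0]],"twist":[[0,0.043,0.005],[0,0.043,0.005],[0,0.043,0.005],[0,0.043,0.005],[0,0.043,0.005],[0,0.043,0.005],[0,0.043,0.005],[0,0,0]]}'; python3 tgt.py
```

```text
clock: 13.6
eef_pos: [382.9, 251.5, 313.0]
tool_rot: [-3.137, 0.351, -0.221]
force: [-0.6, -0.5, -0.8]
width: 45.2
gripper_force: 61.1
clock: 14.6
eef_pos: [384.9, 248.4, 297.9]
tool_rot: [3.113, -0.363, -0.302]
force: [-1.0, 0.0, -0.6]
width: 45.8
gripper_force: 61.0
35 TCP [374.9 251.8 159.9] nose [480.1 214.5  88.4] tail [331. 267. 199.] toolz [ 0.6  -0.21 -0.77]
('twist', array([0.0052, 0.1038, 0.0118]), 'shift before', array([-0.589, -0.039,  1.251]), 'after', array([-0.96 ,  0.009,  0.996]))
40 TCP [386.2 247.9 176.3] nose [485.1 212.7  95.3] tail [346. 262. 219.] toolz [ 0.54 -0.18 -0.82]
('twist', array([0.0057, 0.076 , 0.0117]), 'shift before', array([-0.419, -0.032,  1.141]), 'after', array([-0.678,  0.008,  1.009]))
45 TCP [398.8 243.5 191.6] nose [490.7 210.8 101.7] tail [362. 256. 238.] toolz [ 0.47 -0.16 -0.87]
('twist', array([0.0061, 0.0482, 0.0116]), 'shift before', array([-0.24 , -0.024,  1.046]), 'after', array([-0.396,  0.007,  0.997]))
```

```bash
python3 -m jog '{"claw":[0,0,0,0],"xyz":[[0,0,0],[0,0,0],[0,0,0],[0,0,0]],"twist":[[0.002,0.026,0.004],[0.002,0.026,0.004],[0.002,0.026,0.004],[0,0,0]]}'; python3 tgt.py | sed -n 3,4p
```

```text
clock: 15.1
eef_pos: [386.2, 246.4, 296.6]
tool_rot: [-3.137, -0.603, -0.344]
force: [-0.2, 0.4, -1.4]
width: 45.4
gripper_force: 61.0
40 TCP [386.2 247.9 176.3] nose [485.1 212.7  95.3] tail [346. 262. 219.] toolz [ 0.54 -0.18 -0.82]
('twist', array([ 0.0015,  0.    , -0.0009]), 'shift before', array([-0.686, -0.009,  0.989]), 'after', array([-0.686, -0.006,  0.989]))
```

```bash
python3 -m jog '{"claw":[0,0,0,0,0,0],"xyz":[[-0.17,-0.002,0.248],[-0.17,-0.002,0.248],[-0.17,-0.002,0.248],[-0.17,-0.002,0.248],[0,0,0],[0,0,0]],"twist":[[0,0,0],[0,0,0],[0,0,0],[0,0,0],[0,0,0],[0,0,0]]}'; python3 tgt.py | sed -n 3,4p; python3 look.py pics/p8.png; python3 - <<'E'
from tgt import *
from cell import optics
s=readout.read_state(); Rn=R.from_euler("xyz",s["tool_rot"]); n,b,q=remote_in_tool()
W=lambda v:s["eef_pos"]+Rn.apply(v)
P=[W(q),W(q-193*n),[557.4,187.4,31]]
for c in("side","top","wrist"): print(c,proj(optics.get_image(c),P).round().tolist())
print(P[0])
E
```

```text
clock: 15.85
eef_pos: [386.3, 260.0, 195.6]
tool_rot: [3.127, -0.59, -0.35]
force: [0.1, -0.8, -1.3]
width: 45.3
gripper_force: 61.5
40 TCP [386.2 247.9 176.3] nose [485.1 212.7  95.3] tail [346. 262. 219.] toolz [ 0.54 -0.18 -0.82]
('twist', array([ 0.0087,  0.0041, -0.0025]), 'shift before', array([-0.074,  0.112,  0.185]), 'after', array([-0.078,  0.116,  0.181]))
wrist [{'rect': [264.5, 135.4, 123.4, 224.9], 'score': 0.93}]
side [{'rect': [181.4, 165.9, 68.7, 49.8], 'score': 0.93}]
top [{'rect': [388.6, 163.9, 28.5, 20.7], 'score': 0.64}]
side [[247.0, 210.0], [165.0, 165.0], [288.0, 237.0]]
top [[289.0, 243.0], [264.0, 298.0], [303.0, 218.0]]
wrist [[328.0, 141.0], [329.0, 373.0], [333.0, 108.0]]
[482.33995846 222.7494416  113.5296483 ]
```

View pics/p8.png

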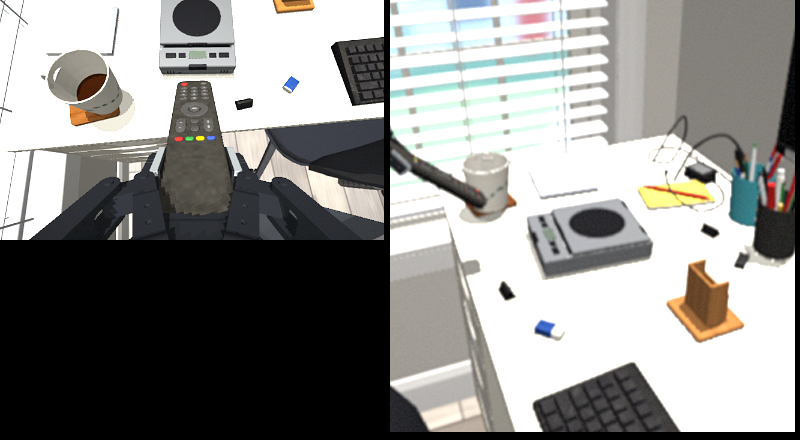

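```bash
python3 -m jog '{"claw":[0,0],"xyz":[[0,0,0],[0,0,0]],"twist":[[0,0,0],[0,0,0]]}'; cat > chk.py <<'E'
from tgt import *
s=readout.read_state(); print(s["qpos"].round(2) if hasattr(s["qpos"],"round") else np.round(s["qpos"],2))
Rn=R.from_euler("xyz",s["tool_rot"]); n,b,q=remote_in_tool(); nose=s["eef_pos"]+Rn.apply(q); d=Rn.apply(n)
v=np.array([557.4,187.4,31])-nose; L=np.linalg.norm(v); print("nose",nose.round(1),"dist",L,"aim err deg",np.degrees(np.arccos(v@d/L)),"slope",np.degrees(np.arcsin(-d[2])),"btn z",Rn.apply(b)[2],"miss",(v-d*(v@d)).round(1))
for be in (40,45,50):
    P,Rt,_=target(be); print(be,go(s,P,Rt))
E
python3 chk.py
```

```text
clock: 16.5
eef_pos: [385.4, 261.0, 195.3]
tool_rot: [3.126, -0.592, -0.346]
force: [-0.2, 0.1, -0.1]
width: 45.9
gripper_force: 61.5
[-1.73  0.66  0.99  2.32  0.11  0.23 -2.94]
nose [482.3 222.8 113.2] dist 116.8327101123336 aim err deg 5.022776709439613 slope 40.602764476729064 btn z 0.7589925112507578 miss [-7.2 -3.3 -6.5]
40 ('twist', array([ 0.0085,  0.0034, -0.0015]), 'shift before', array([-0.063,  0.118,  0.188]), 'after', array([-0.066,  0.123,  0.185]))
45 ('twist', array([ 0.0083, -0.0244, -0.0017]), 'shift before', array([0.133, 0.117, 0.136]), 'after', array([0.142, 0.122, 0.123]))
50 ('twist', array([ 0.0082, -0.0521, -0.0019]), 'shift before', array([0.332, 0.117, 0.101]), 'after', array([0.344, 0.121, 0.043]))
```

```bash
python3 -m jog '{"claw":[0,0,0,0,0,0],"xyz":[[0,0,0],[0,0,0],[0.13,0.04,0.035],[0.13,0.04,0.035],[0,0.04,0],[0,0,0]],"twist":[[0.004,-0.02,-0.001],[0.004,-0.021,-0.001],[0,0,0],[0,0,0],[0,0,0],[0,0,0]]}'; python3 chk.py
```

```text
clock: 17.25
eef_pos: [405.7, 240.4, 200.3]
tool_rot: [-3.137, -0.462, -0.34]
force: [-1.1, -0.2, -2.1]
width: 45.6
gripper_force: 61.4
[-1.49  0.52  0.83  2.29  0.14  0.27 -2.81]
nose [492.9 209.1 105.4] dist 100.82591394316003 aim err deg 0.7383021353580043 slope 48.03421163953319 btn z 0.668684320911881 miss [0.9 0.7 0.6]
40 ('twist', array([ 0.0007,  0.0446, -0.0001]), 'shift before', array([-0.294, -0.005,  0.121]), 'after', array([-0.308, -0.005,  0.079]))
45 ('twist', array([0.0006, 0.0169, 0.    ]), 'shift before', array([-0.107, -0.006,  0.044]), 'after', array([-0.109, -0.006,  0.039]))
50 ('twist', array([ 0.0005, -0.0109,  0.0002]), 'shift before', array([ 0.087, -0.006, -0.016]), 'after', array([ 0.087, -0.006, -0.019]))
```

```bash
python3 - <<'E'
from tgt import *
from cell import optics
w=optics.get_image("wrist"); t=optics.get_image("top"); si=optics.get_image("side")
s=readout.read_state(); Rn=R.from_euler("xyz",s["tool_rot"]); n,b,q=remote_in_tool(); nose=s["eef_pos"]+Rn.apply(q); d=Rn.apply(n)
def mark(im,x0,x1,y0,y1,k):
    a=np.ascontiguousarray(im["color"][y0:y1,x0:x1,::-1]); a=cv2.resize(a,None,fx=k,fy=k,interpolation=cv2.INTER_CUBIC)
    for p,c in((nose,(0,255,0)),(np.array([557.4,187.4,31]),(0,0,255))):
        u=(proj(im,p)[0]-[x0,y0])*k; cv2.circle(a,tuple(int(v) for v in u),3,c,1)
    return a
A=mark(w,240,430,60,260,3); B=mark(si,180,350,150,270,1); C=mark(t,240,340,150,320,1.8)
o=np.zeros((600,800,3),'uint8')
o[:A.shape[0],:A.shape[1]]=A; o[:B.shape[0],600:600+B.shape[1]]=B; o[200:200+C.shape[0],600:600+C.shape[1]]=C
cv2.imwrite("pics/fin.png",o)
E
```

```text
(no output)
```

View pics/fin.png

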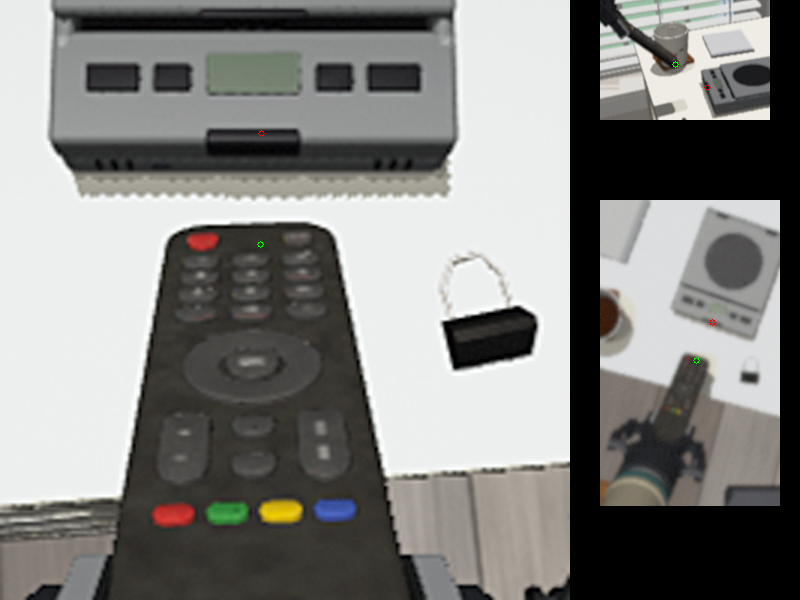

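```bash
python3 -m jog '{"claw":[0,0,0,0],"xyz":[[0,0,0],[0,0,0],[0,0,0],[0,0,0]],"twist":[[0,0,0],[0,0,0],[0,0,0],[0,0,0]]}'; python3 chk.py | head -2; python3 -c "
from cell import order; print(order.finish_job())"
```

```text
clock: 17.9
eef_pos: [406.4, 240.8, 200.6]
tool_rot: [-3.135, -0.463, -0.34]
force: [0.8, -0.8, -0.1]
width: 45.5
gripper_force: 61.4
[-1.49  0.52  0.83  2.29  0.14  0.27 -2.81]
nose [493.7 209.6 105.8] dist 100.69776157858047 aim err deg 0.10070634891657587 slope 48.002066962108294 btn z 0.66910329181206 miss [0.1 0.1 0.1]
the job is handed in; nothing more can be done
None
```

I handed the job in at about 18 s with the lid latched shut and the remote held buttons up, sloping 48°, its nose about 10 cm from the receiver and aimed within about a degree by my estimate; the mug, eraser and binder clip were left alone, and no verdict came back.

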